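# Sweep the dirty sauce pots into the soak tub

## Robot

A 7-joint arm with a two-finger parallel gripper is mounted at the origin on the work surface. World frame = base frame: x ahead of the robot, y to its left, z up, the work surface at z = 0. Lengths are in mm, angles in rad, forces in N, time in s.
With the tool pointing down it reaches from about 400 to 875 mm from the base axis. Payload 4.4 kg.
Tool frame: the origin (TCP) lies at the very end of the fingers, on their centre line; the grasp point (between the pads) lies 19 mm behind it; z points along the fingers, y is the direction in which the jaws open and shut (so a half turn about z gives the same grasp; the last joint's range is limited). The gripper opens to 85 mm and grips with 20 to 120 N. Pads are 22 mm wide; open, the fingers measure 114 mm over their backs; the gripper's body (76 mm by 85 mm) begins 54 mm behind the grasp point. The pads swing forward as they close: fully open they stand 13 mm farther back than shut.
Start: joints at [1.239, 0.628, 0.038, 1.517, -0.027, 0.996, -0.02], TCP at [170.77, -627.18, 231.313] pointing down, gripper open.
Joint ranges: [-3.06, 3.06], [-0.37, 2.12], [-1.25, 1.32], [0.18, 2.47], [-1.1, 4.24], [0.23, 1.98], [-2.94, 2.94]. Speed limits (rad/s): [2.57, 2.57, 3.14, 3.14, 3.14, 3.14, 3.14].

## Interface

Orientations are given as [roll, pitch, yaw] about the fixed x, y, z axes, in that order (R = Rz(yaw) Ry(pitch) Rx(roll)).
In Python, from cell import ctrl, eyes gives the robot as it stands.
- The arm moves only by the tool move_arm, never from a script. Its argument "increments" is a list of rows, each a list of 6 numbers: the shift along the tool's x, y, z in cm, then the turn, a rotation vector about the tool's x, y, z in degrees. In form: [[x, y, z, wx, wy, wz], ...]. A call has 1 to 20 rows; each row is the pose to reach, as a shift and turn from the pose commanded when the call began, along the tool's axes at that moment; what a row does not reach only later rows make up. A row lasts 1/10 s, in which the tool goes at most 50 mm and 8.59 degrees, less where a joint would pass 70% of its speed; a pose out of reach is approached as far as the arm can. A call with a gripper value outside its range is refused whole. "grip" is the opening, from -1 (shut) to 1 (fully open), set as the call begins (left out, the last holds). The fingers move at their own pace and stop on an object; the grip force is fixed at half the most. Time passes only in rows, so rows that repeat a pose let the fingers close. It gives the time, the measured TCP pose, the force and the opening at its end, in the units of the state.
- ctrl.read_state(): the state, without advancing time (a new reading comes with each control period).
- eyes.get_image(name): name is "side" or "top" or "wrist"; returns the picture (400x640x3 uint8, red, green, blue); there is no depth.
- eyes.calibration(name): a dict with "fx", "fy", "cx", "cy" (pixels), "pose" (4x4, takes a point from camera to world coordinates); the wrist camera has in their place "tool_from_camera" (4x4, takes a point from camera to tool coordinates, whose origin is the TCP and whose axes are the flange's). Camera axes: x right, y up, looking along -z (the intrinsics and any distortion apply to the point x, -y, -z); pixel columns grow to the right and rows downward; lengths in mm; the calibration is good to about 2 mm. The wrist camera is an equidistant fisheye: a pixel r from the principal point sees the ray r / f radians off the axis. A picture is of the moment at which its call begins: read the wrist's pose just before it. calibration takes no time and is no camera call.
- ctrl.finish_job(): hands the job in, once; it reports no verdict.
The state is a dict: "clock": time; "qpos": joint angles; "qd": joint speeds; "tau": joint torques, N m; "eef_pos": TCP position; "tool_rot": TCP orientation; "force": force on the tool from outside, world axes, zero at the start; "torque": the same for the moment, N m; "width": finger opening in mm.
Only numpy, scipy, OpenCV 4.12 (cv2) and the standard library are available. Lean on these libraries where they do the work, as an engineer would, in place of code of your own. Each camera call takes 0.05 s, during which the arm holds its last target. There are 200 camera calls.

## Task

Sweep the three small white sauce pots along the steel board and over its open edge into the blue tub, pushing them with the fingertips and never lifting them. Leave the salt shaker standing where it is, and leave the teaspoon and the stack of plates alone.

Things in the scene. Friction and masses are not known exactly. Their poses are not given: they have to be found in the camera images.
- board: fixed steel draining board, blue tub joined to it. Origin on the table (z = 0) under it; x runs across the board, y along it towards the tub, z up. Flat top 85 mm above the table, x -155 to 155 mm, y -205 to 130 mm. A rim 5 mm thick stands 15 mm above the top on both x sides and at the closed y = -205 end; the y = 130 edge is open, with the tub just past it
- tub_in (a point): centre of the inner floor of the blue open tub at the board's open edge. Inside 310 mm along the board's x, 140 mm along its y; floor 5 mm and brim 75 mm above the table, walls 5 mm
- pot0: a small white plastic sauce pot, round and open at the top: 44 mm across the rim, 33 mm across the foot, 28 mm high, 3 mm walls, about 30 g, standing loose on the steel board at the start; origin at the centre of its underside
- pot1: a small white plastic sauce pot, round and open at the top: 44 mm across the rim, 33 mm across the foot, 28 mm high, 3 mm walls, about 30 g, standing loose on the steel board at the start; origin at the centre of its underside
- pot2: a small white plastic sauce pot, round and open at the top: 44 mm across the rim, 33 mm across the foot, 28 mm high, 3 mm walls, about 30 g, standing loose on the steel board at the start; origin at the centre of its underside
- pot0_mid (a point): the centre of pot0, 14 mm above its underside
- pot1_mid (a point): the centre of pot1, 14 mm above its underside
- pot2_mid (a point): the centre of pot2, 14 mm above its underside
- shaker: salt shaker of glass with a dark steel top, 36 mm diameter, 45 mm high, standing loose on the board among the pots; origin at the centre of its underside
- spoon: steel teaspoon, 140 mm long, lying loose across the closed (-y) end of the board, along the board's x; origin at its underside near its middle
- plates: loose stack of white side plates, 170 mm diameter, 49 mm high, on the table past the closed end of the board; origin at the centre of its underside

How it is judged:
By the outcome, as a careful person would: the job done as asked, in the order asked, and still so for the second after the job is handed in, with the robot touching nothing.
It also fails if it takes over 61 s, if anything falls off the work surface, if the arm or the gripper's body presses on something with over 40 N, if the wrist force passes 120 N, or if a joint passes its speed limit or range.

## Working session

There is one attempt and no reset: what is moved stays moved. The work goes in short steps, Python scripts to look and compute and a tool call to move; the robot and the scene stay as the last step left them, time stands still between calls to the robot, and variables do not carry over. Pictures are saved under pics/ and viewed, about 8 in all and at most 12, crops included, and the job is handed in when it is done.

Besides the shell and the picture viewer there is one more tool, called after "Request:" by a JSON object that holds its "method" and its "body". move_arm: Moves the arm, as the interface text tells. Its arguments: {"type":"object","properties":{"increments":{"type":"array","items":{"type":"array","items":{"type":"number"}}},"grip":{"type":"number"}},"required":["increments"]}

```bash
mkdir -p pics; python3 - <<'E'
from cell import ctrl,eyes
import cv2,numpy as np
s=ctrl.read_state();print(s['clock'],s['eef_pos'],s['tool_rot'],s['width'])
for n in ("top","side"):
    im=eyes.get_image(n);cv2.imwrite(f"pics/{n}0.png",im[:,:,::-1]);c=eyes.calibration(n);print(n,{k:np.round(v,3).tolist() if not isinstance(v,str) else v for k,v in c.items()})
E
```

```text
0.0 [ 170.60951436 -626.58649214  230.39485446] [-3.13974093e+00  2.89624058e-05  2.65814172e-01] 85.49329037426199
top {'fx': 480.784, 'fy': 480.784, 'cx': 314.433, 'cy': 199.172, 'pose': [[-0.006, 0.978, -0.208, 344.092], [-1.0, -0.005, 0.004, -126.369], [0.003, 0.208, 0.978, 1129.872], [0.0, 0.0, 0.0, 1.0]]}
side {'fx': 416.128, 'fy': 416.128, 'cx': 324.711, 'cy': 201.398, 'pose': [[0.999, 0.035, -0.021, 516.861], [-0.04, 0.71, -0.703, -743.4], [-0.009, 0.703, 0.711, 709.635], [0.0, 0.0, 0.0, 1.0]]}
```

View pics/top0.png

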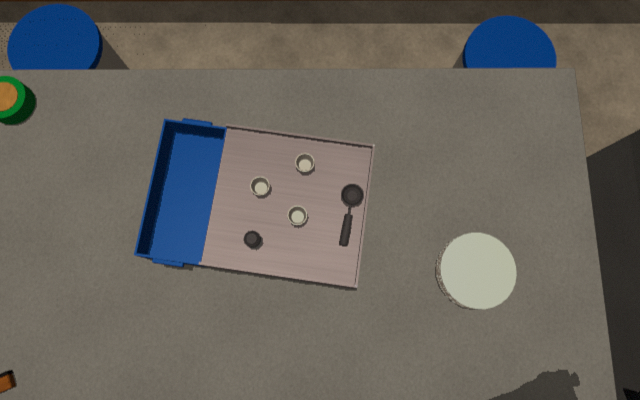

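View pics/side0.png

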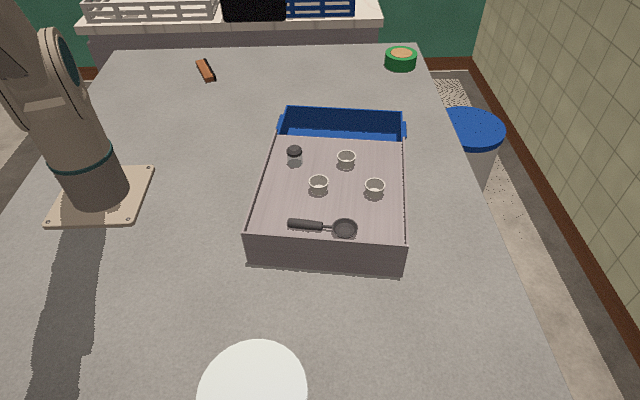

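The top view shows the pots at (305,163), (260,187) and (297,216), and the shaker at (253,240). The spoon is near (348,215), and the board corners are at (227,128), (373,146), (357,288) and (202,265), with the tub to the left.

```bash
cat > h.py <<'E'
import numpy as np,cv2
from cell import ctrl,eyes
def pt(n,u,v,z):
    c=eyes.calibration(n);P=np.array(c['pose']);d=P[:3,:3]@np.array([(u-c['cx'])/c['fx'],-(v-c['cy'])/c['fy'],-1]);o=P[:3,3]
    return o+d*(z-o[2])/d[2]
E
python3 - <<'E'
from h import *
C=[pt('top',*p,100) for p in((227,128),(373,146),(357,288),(202,265))]
for c in C:print('corner',c.round(0))
print([np.linalg.norm(C[i]-C[(i+1)%4]).round() for i in range(4)])
by=(C[0]-C[1]+C[3]-C[2])[:2];by/=np.linalg.norm(by)
bx=np.array([by[1],-by[0]])
cen=((C[1]+C[2])/2)[:2]+205*by   # origin
print('by',by,np.arctan2(by[1],by[0]),'org',cen)
def bd(p):return np.array([(p[:2]-cen)@bx,(p[:2]-cen)@by]).round()
for n,pa in {'pA':((305,162),(374.5,182)),'pB':((260.5,185.5),(346,154.5)),'pC':((297.5,214.5),(318.5,179)),'sh':((252.5,238.5),(294,149))}.items():
    z=130 if n=='sh' else 113
    for cam,q in zip(('top','side'),pa):
        p=pt(cam,*q,z);print(n,cam,p.round(),bd(p))
for q in((352,195),(345,245),(343,240)):print('spoon',bd(pt('top',*q,92)))
print([bd(c) for c in C])
E
```

```text
corner [728.  66. 100.]
corner [ 684. -263.  100.]
corner [ 371. -220.  100.]
corner [421. 109. 100.]
[np.float64(332.0), np.float64(316.0), np.float64(332.0), np.float64(310.0)]
by [0.14157758 0.98992716] 1.4287414618909315 org [556.79437361 -38.49670164]
pA top [ 644. -111.  113.] [ 96. -59.]
pA side [ 642. -101.  113.] [ 93. -50.]
pB top [591. -14. 113.] [31. 29.]
pB side [589.  -7. 113.] [27. 36.]
pC top [527. -94. 113.] [-22. -60.]
pC side [524. -86. 113.] [-25. -52.]
sh top [473.  -1. 130.] [-88.  25.]
sh side [472.  -2. 130.] [-89.  24.]
spoon [  42. -172.]
spoon [ -70. -170.]
spoon [ -60. -164.]
[array([155., 127.]), array([ 158., -204.]), array([-158., -206.]), array([-155.,  127.])]
```

```bash
python3 - <<'E'
import cv2
a=cv2.imread('pics/top0.png')[110:300,125:390]
cv2.imwrite('pics/c0.png',cv2.resize(a,None,fx=3,fy=3,interpolation=cv2.INTER_CUBIC))
E
```

```text
(no output)
```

View pics/c0.png

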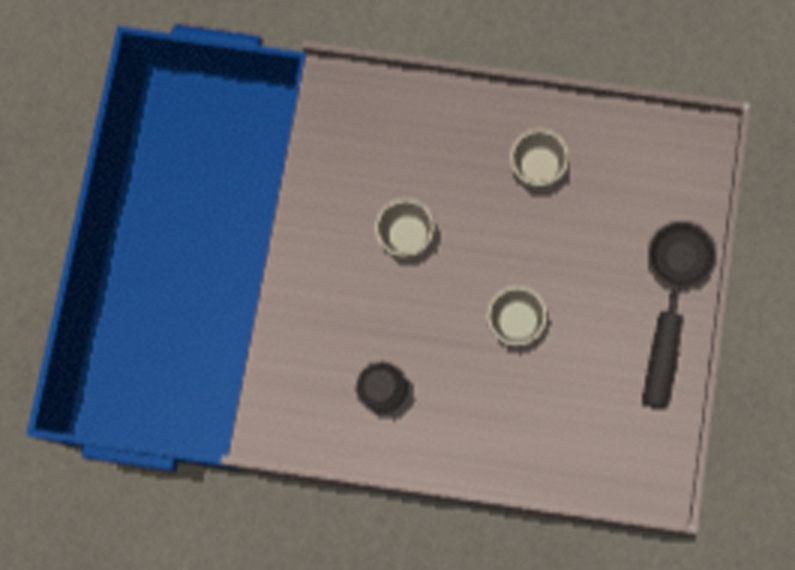

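The crop confirms the layout in the board frame: pots at about (95,-55), (30,30) and (-23,-57), and the shaker at (-88,25). I'll push each pot straight along +y, cradled between two slightly parted fingertips, and take the nearest one first. First I move over the spot behind it.

Request:
{"method": "move_arm", "body": {"grip": -0.4, "increments": [[1.1,-0.9,0.2,0,0,-1.3],[2.7,-2.2,0.4,0,0,-3.3],[5.5,-4.4,0.8,0,0,-6.7],[8.8,-7,1.3,0,0,-10.7],[12.1,-9.7,1.8,0,0,-14.7],[15.3,-12.3,2.3,0,0,-18.6],[18.6,-15,2.8,0,0,-22.6],[21.9,-17.6,3.2,0,0,-26.6],[25.2,-20.3,3.7,0,0,-30.6],[28.5,-22.9,4.2,0,0,-34.6],[31.8,-25.6,4.7,0,0,-38.6],[35.1,-28.2,5.2,0,0,-42.6],[38.4,-30.8,5.7,0,0,-46.6],[41.6,-33.5,6.2,0,0,-50.6],[44.9,-36.1,6.6,0,0,-54.6],[48.2,-38.8,7.1,0,0,-58.6],[51,-41,7.5,0,0,-61.9],[53.2,-42.7,7.9,0,0,-64.6],[54.8,-44.1,8.1,0,0,-66.6],[54.8,-44.1,8.1,0,0,-66.6]]}}

```text
clock: 2.1
eef_pos: [584.6, -53.3, 150.0]
tool_rot: [3.141, -0.003, 1.434]
force: [0.3, 0.2, -0.5]
width: 25.9
```

```bash
cat >> h.py <<'E'
by=np.array([.14157758,.98992716]);bx=np.array([by[1],-by[0]]);cen=np.array([556.8,-38.5])
def bd(p):return np.array([(p[:2]-cen)@bx,(p[:2]-cen)@by]).round(1)
def st():
    s=ctrl.read_state();p=s['eef_pos'];print(s['clock'],'board',bd(p),'z',p[2].round(1),'rpy',np.round(s['tool_rot'],3),'F',np.round(s['force'],1),'w',s['width'])
def shot(n,f,box=None,k=1):
    im=eyes.get_image(n)[:,:,::-1]
    if box:im=im[box[1]:box[3],box[0]:box[2]]
    cv2.imwrite('pics/'+f,cv2.resize(im,None,fx=k,fy=k,interpolation=cv2.INTER_CUBIC))
E
python3 -c "
from h import *
st();shot('wrist','w1.png')"
```

```text
2.1 board [ 29.6 -10.7] z 150.0 rpy [ 3.141e+00 -3.000e-03  1.434e+00] F [ 0.3  0.2 -0.5] w 25.85256937685885
```

View pics/w1.png

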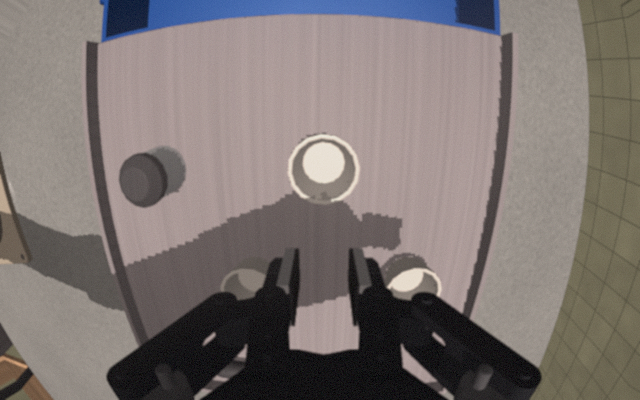

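The pot is centred between the fingers at (323,168), and the other two pots are behind and to the sides. I'll descend, then push slowly.

Request:
{"method": "move_arm", "body": {"increments": [[0,0,0.5,0,0,0],[0,0,1.5,0,0,0],[0,0,2.8,0,0,0],[0,0,4.1,0,0,0],[0,0,5.2,0,0,0],[0,0,5.8,0,0,0],[0,0,5.8,0,0,0],[0.3,0,5.8,0,0,0],[0.7,0,5.8,0,0,0],[1.2,0,5.8,0,0,0],[1.8,0,5.8,0,0,0],[2.4,0,5.8,0,0,0],[3,0,5.8,0,0,0],[3.6,0,5.8,0,0,0],[4.2,0,5.8,0,0,0],[4.8,0,5.8,0,0,0],[5.3,0,5.8,0,0,0],[5.7,0,5.8,0,0,0],[6,0,5.8,0,0,0],[6,0,5.8,0,0,0]]}}

```text
clock: 4.15
eef_pos: [592.3, 2.3, 92.4]
tool_rot: [3.141, -0.0, 1.429]
force: [-0.4, -0.2, 0.7]
width: 25.4
```

```bash
python3 -c "
from h import *
st();shot('wrist','w2.png')"
```

```text
4.15 board [29.4 45.4] z 92.4 rpy [ 3.141 -0.     1.429] F [-0.4 -0.2  0.7] w 25.422716956352488
```

View pics/w2.png

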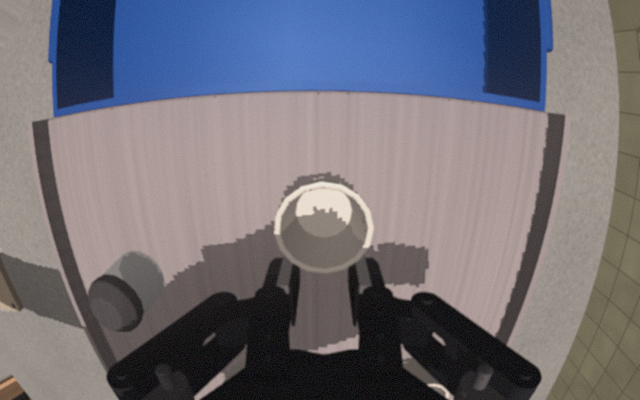

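The pot is upright and cradled at (323,228). I'll push it over the edge, then lift.

Request:
{"method": "move_arm", "body": {"increments": [[0.2,0,0,0,0,0],[0.6,0,0,0,0,0],[1.2,0,0,0,0,0],[1.9,0,0,0,0,0],[2.6,0,0,0,0,0],[3.3,0,0,0,0,0],[4,0,0,0,0,0],[4.7,0,0,0,0,0],[5.4,0,0,0,0,0],[6.1,0,0,0,0,0],[6.8,0,0,0,0,0],[7.5,0,0,0,0,0],[8.2,0,0,0,0,0],[8.9,0,0,0,0,0],[9.5,0,0,0,0,0],[10,0,0,0,0,0],[10.4,0,0,0,0,0],[10.4,0,-0.6,0,0,0],[10.4,0,-2,0,0,0],[10.4,0,-3.5,0,0,0]]}}

```text
clock: 6.2
eef_pos: [607.0, 104.2, 128.5]
tool_rot: [-3.142, 0.0, 1.428]
force: [0.3, -0.0, 0.9]
width: 25.4
```

```bash
python3 -c "
from h import *
st();shot('wrist','w3.png')"
```

```text
6.2 board [ 29.5 148.3] z 128.5 rpy [-3.142  0.     1.428] F [ 0.3 -0.   0.9] w 25.35911913040297
```

View pics/w3.png

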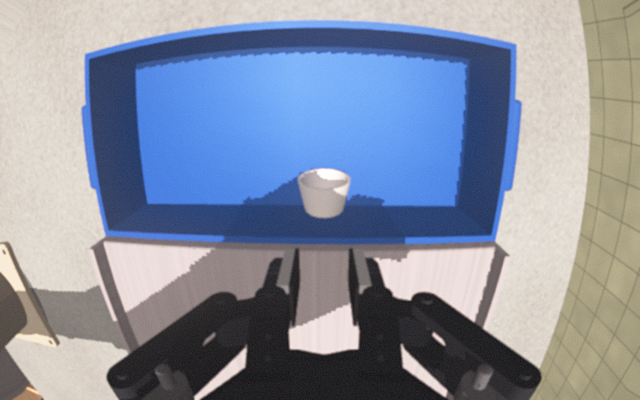

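The first pot is in the tub at (325,195). Next is the pot at board (-23,-57).

Request:
{"method": "move_arm", "body": {"increments": [[0,0,-0.8,0,0,0],[-0.6,-0.1,-2,0,0,0],[-1.8,-0.4,-3,0,0,0],[-3.5,-0.7,-3,0,0,0],[-5.5,-1.1,-3,0,0,0],[-7.5,-1.6,-3,0,0,0],[-9.5,-2,-3,0,0,0],[-11.5,-2.4,-3,0,0,0],[-13.5,-2.8,-3,0,0,0],[-15.5,-3.2,-3,0,0,0],[-17.5,-3.6,-3,0,0,0],[-19.5,-4.1,-3,0,0,0],[-21.5,-4.5,-3,0,0,0],[-23.3,-4.9,-3,0,0,0],[-24.6,-5.1,-3,0,0,0],[-25.3,-5.3,-2.5,0,0,0],[-25.5,-5.3,-1.5,0,0,0],[-25.5,-5.3,0,0,0,0],[-25.5,-5.3,1,0,0,0],[-25.5,-5.3,1,0,0,0]]}}

```text
clock: 8.25
eef_pos: [517.2, -139.1, 115.5]
tool_rot: [-3.138, -0.001, 1.43]
force: [0.3, 0.1, -0.4]
width: 25.7
```

```bash
python3 -c "
from h import *
st();shot('wrist','w4.png')"
```

```text
8.25 board [ -24.9 -105.2] z 115.5 rpy [-3.138e+00 -1.000e-03  1.430e+00] F [ 0.3  0.1 -0.4] w 25.664593150994612
```

View pics/w4.png

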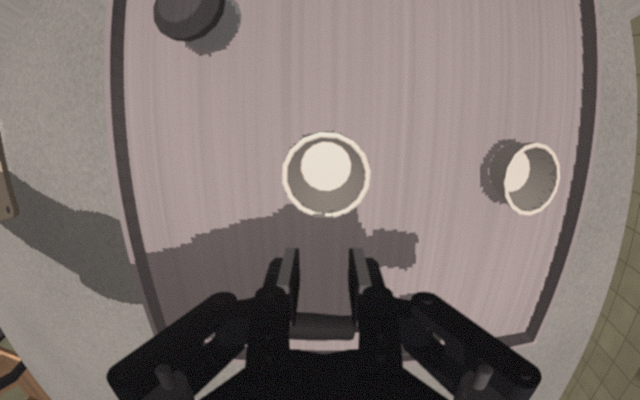

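The pot is centred at (326,174). The spoon lies behind the fingers and the shaker is well off to the left. I'll descend with a slight advance and push.

Request:
{"method": "move_arm", "body": {"increments": [[0.3,0.1,0.3,0,0,0],[0.5,0.1,1.0,0,0,0],[0.5,0.1,1.8,0,0,0],[0.5,0.1,2.3,0,0,0],[0.8,0.1,2.3,0,0,0],[1.2,0.1,2.3,0,0,0],[1.7,0.1,2.3,0,0,0],[2.3,0.1,2.3,0,0,0],[2.9,0.1,2.3,0,0,0],[3.5,0.1,2.3,0,0,0],[4.1,0.1,2.3,0,0,0],[4.7,0.1,2.3,0,0,0],[5.4,0.1,2.3,0,0,0],[6.1,0.1,2.3,0,0,0],[6.8,0.1,2.3,0,0,0],[7.5,0.1,2.3,0,0,0],[8.2,0.1,2.3,0,0,0],[8.9,0.1,2.3,0,0,0],[9.6,0.1,2.3,0,0,0],[10.3,0.1,2.3,0,0,0]]}}

```text
clock: 10.3
eef_pos: [534.0, -37.9, 94.3]
tool_rot: [-3.142, 0.0, 1.428]
force: [0.4, -0.2, 0.2]
width: 25.5
```

Request:
{"method": "move_arm", "body": {"increments": [[0.7,0,0,0,0,0],[1.4,0,0,0,0,0],[2.1,0,0,0,0,0],[2.8,0,0,0,0,0],[3.5,0,0,0,0,0],[4.2,0,0,0,0,0],[4.9,0,0,0,0,0],[5.6,0,0,0,0,0],[6.3,0,0,0,0,0],[7,0,0,0,0,0],[7.7,0,0,0,0,0],[8.4,0,0,0,0,0],[9.1,0,0,0,0,0],[9.8,0,0,0,0,0],[10.5,0,0,0,0,0],[11.2,0,0,0,0,0],[11.9,0,0,0,0,0],[12.6,0,0,0,0,0],[13.3,0,0,0,0,0],[13.9,0,0,0,0,0]]}}

```text
clock: 12.3
eef_pos: [553.8, 99.9, 94.4]
tool_rot: [3.142, -0.0, 1.428]
force: [-0.8, -0.0, -0.4]
width: 25.9
```

Request:
{"method": "move_arm", "body": {"increments": [[0.6,0,0,0,0,0],[1,0,0,0,0,0],[1.2,0,0,0,0,0],[1.2,0,-0.7,0,0,0],[1.2,0,-2.2,0,0,0],[1.2,0,-3.5,0,0,0]]}}

```text
clock: 12.9
eef_pos: [555.4, 110.6, 130.2]
tool_rot: [3.142, 0.0, 1.428]
force: [0.0, -0.6, 0.3]
width: 25.9
```

```bash
python3 -c "
from h import *
st();shot('wrist','w5.png')"
```

```text
12.9 board [-22.4 147.4] z 130.2 rpy [3.142 0.    1.428] F [ 0.  -0.6  0.3] w 25.880082814946526
```

View pics/w5.png

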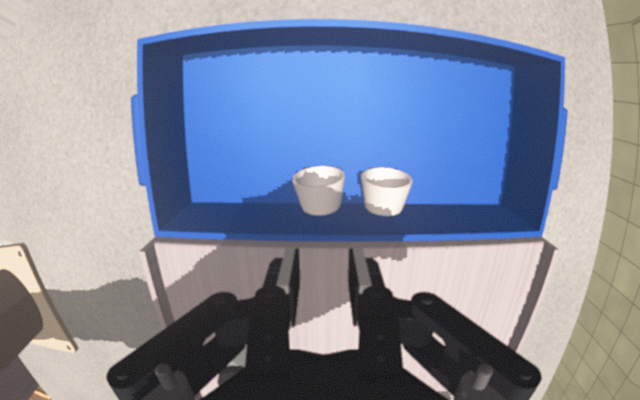

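Both pots are in the tub, at (320,190) and (386,190). The last pot is at board (95,-55).

Request:
{"method": "move_arm", "body": {"increments": [[0,0,-0.8,0,0,0],[-0.6,0.3,-2,0,0,0],[-1.8,0.8,-3,0,0,0],[-3.5,1.6,-3,0,0,0],[-5.5,2.6,-3,0,0,0],[-7.5,3.5,-3,0,0,0],[-9.5,4.5,-3,0,0,0],[-11.5,5.4,-3,0,0,0],[-13.5,6.3,-3,0,0,0],[-15.5,7.3,-3,0,0,0],[-17.5,8.2,-3,0,0,0],[-19.5,9.2,-3,0,0,0],[-21.5,10.1,-3,0,0,0],[-23,10.8,-3,0,0,0],[-24.2,11.4,-3,0,0,0],[-24.8,11.7,-2.5,0,0,0],[-24.9,11.7,-1.5,0,0,0],[-24.9,11.7,0,0,0,0],[-24.9,11.7,1.2,0,0,0],[-24.9,11.7,1.2,0,0,0]]}}

```text
clock: 14.95
eef_pos: [633.8, -150.6, 114.4]
tool_rot: [-3.136, -0.001, 1.43]
force: [-0.6, -0.8, -0.7]
width: 25.6
```

```bash
python3 -c "
from h import *
st();shot('wrist','w6.png')"
```

```text
14.95 board [  92.1 -100. ] z 114.4 rpy [-3.136e+00 -1.000e-03  1.430e+00] F [-0.6 -0.8 -0.7] w 25.61309864047363
```

View pics/w6.png

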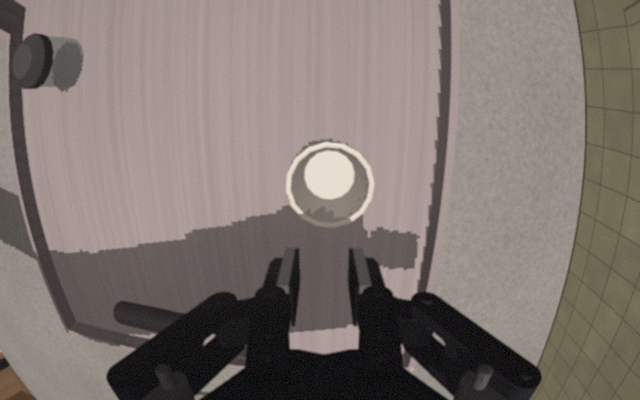

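The pot is at (330,184), about 3 mm right of centre. I'll shift +2 mm and push.

Request:
{"method": "move_arm", "body": {"increments": [[0,0.2,0.4,0,0,0],[0,0.2,1.1,0,0,0],[0,0.2,1.8,0,0,0],[0.2,0.2,2.3,0,0,0],[0.5,0.2,2.3,0,0,0],[0.9,0.2,2.3,0,0,0],[1.4,0.2,2.3,0,0,0],[2,0.2,2.3,0,0,0],[2.6,0.2,2.3,0,0,0],[3.2,0.2,2.3,0,0,0],[3.8,0.2,2.3,0,0,0],[4.4,0.2,2.3,0,0,0],[5,0.2,2.3,0,0,0],[5.7,0.2,2.3,0,0,0],[6.4,0.2,2.3,0,0,0],[7.1,0.2,2.3,0,0,0],[7.8,0.2,2.3,0,0,0],[8.5,0.2,2.3,0,0,0],[9.2,0.2,2.3,0,0,0],[9.9,0.2,2.3,0,0,0]]}}

```text
clock: 17.0
eef_pos: [652.0, -53.8, 94.3]
tool_rot: [3.142, 0.0, 1.428]
force: [-0.3, 0.4, -0.2]
width: 25.8
```

Request:
{"method": "move_arm", "body": {"increments": [[0.7,0,0,0,0,0],[1.4,0,0,0,0,0],[2.1,0,0,0,0,0],[2.8,0,0,0,0,0],[3.5,0,0,0,0,0],[4.2,0,0,0,0,0],[4.9,0,0,0,0,0],[5.6,0,0,0,0,0],[6.3,0,0,0,0,0],[7,0,0,0,0,0],[7.7,0,0,0,0,0],[8.4,0,0,0,0,0],[9.1,0,0,0,0,0],[9.8,0,0,0,0,0],[10.5,0,0,0,0,0],[11.2,0,0,0,0,0],[11.9,0,0,0,0,0],[12.6,0,0,0,0,0],[13.3,0,0,0,0,0],[13.9,0,0,0,0,0]]}}

```text
clock: 19.0
eef_pos: [671.7, 84.0, 94.3]
tool_rot: [3.142, -0.0, 1.428]
force: [0.5, 0.2, 0.1]
width: 25.5
```

Request:
{"method": "move_arm", "body": {"increments": [[0.6,0,0,0,0,0],[1,0,0,0,0,0],[1.2,0,0,0,0,0],[1.2,0,-0.7,0,0,0],[1.2,0,-2.2,0,0,0],[1.2,0,-4.5,0,0,0],[1.2,0,-7,0,0,0],[1.2,0,-9.5,0,0,0],[1.2,0,-12,0,0,0],[1.2,0,-13,0,0,0],[1.2,0,-13,0,0,0]]}}

```text
clock: 20.1
eef_pos: [674.5, 95.0, 226.9]
tool_rot: [3.137, -0.001, 1.428]
force: [-0.4, -0.3, 0.1]
width: 26.1
```

```bash
python3 -c "
from h import *
st()
a=eyes.get_image('wrist')[:,:,::-1];b=eyes.get_image('side')[:,:,::-1]
cv2.imwrite('pics/f.png',np.vstack([cv2.resize(a[:, 60:600],(480,300)),cv2.resize(b[90:290,200:440],(360,300)).copy() if 0 else cv2.resize(b[90:290,160:480],(480,300))]))"
```

```text
20.1 board [ 97.6 148.8] z 226.9 rpy [ 3.137e+00 -1.000e-03  1.428e+00] F [-0.4 -0.3  0.1] w 26.098582735516043
```

View pics/f.png

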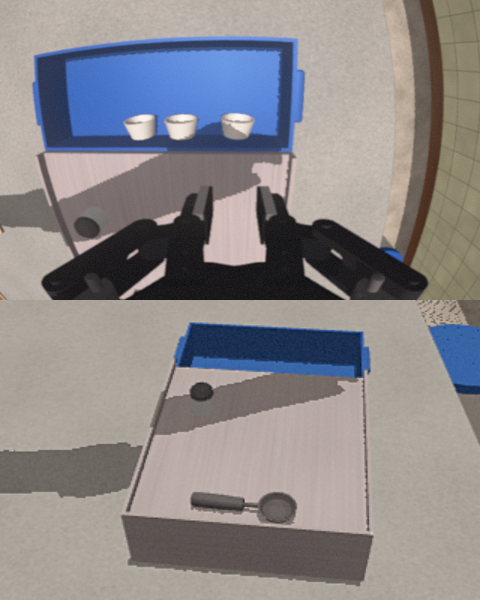

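All three pots are in the tub. The shaker is at side pixel (294,151), where it was at (294,150), and the spoon hasn't moved. I'll hand in.

```bash
python3 -c "
from cell import ctrl
print(ctrl.finish_job())"
```

```text
the job is handed in; nothing more can be done
None
```

All three sauce pots are in the blue tub. I pushed them one at a time along the board and over the open edge, with the fingertips parted about 25 mm, and never lifted them. The job was handed in at about 20 s of the 61 s allowed.

- **Pots:** the last wrist picture shows all three on the tub floor.
- **Shaker and spoon:** the last side picture shows the spoon in place and the shaker within about 2 pixels of where it started. The shaker stands in the arm's shadow there, so its glass body is hard to see. Its dark top is in the right place, so I take it to be standing.
- **Plates:** I did not picture the stack again after the first look. The arm passed near it only at about 150–230 mm height, against the stack's 49 mm.
- **Forces:** every wrist reading taken at the end of a move was under about 1.5 N. The gripper finished clear of everything at 227 mm height.
- **Disagreement:** the top and side cameras differed by 7–10 mm on where the pots stood along the board. The parted fingers absorbed this, and close wrist views before each push confirmed the line.

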